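# Level three parts for the overhead photograph

### The job

Flask, grease jar and lens ring each stand on the wrong riser for the overhead photograph. Swap them round, parking one on the empty cork mat meanwhile, so that all three tops come level: the tallest thing on the lowest riser, the middle one on the middle riser and the shortest on the tallest riser, each upright and centred on its riser. Do not tip them over, and leave the glue bottle, cutter and punch standing and lying where they are.

Things in the scene. Friction and masses are not known exactly. Their poses are not given: they have to be found in the camera images.
- flask: the tallest thing, a heavy conical clear flask with a maroon cap, 108 mm tall, base 84 mm across, about 0.24 kg. The cap (fixed on, slightly tapered, 44 mm across at its foot, somewhat less at its top) spans 66 to 108 mm above the base and is the place to grip. Origin: centre of its underside, z up. It starts on the tallest riser and belongs on the lowest.
- jar: the middle thing, a round cream-coloured grease jar, lid fixed on, 52 mm across, 56 mm tall, about 0.09 kg. Origin: centre of its underside, z up. It starts on the lowest riser and belongs on the middle one.
- lens_ring: the shortest thing, a bare aluminium lens tube open at both ends, 50 mm across outside, wall 4 mm, 36 mm tall, about 0.08 kg; grip it across the outside. Origin: centre of its underside, z up. It starts on the middle riser and belongs on the tallest.
- riser_low: a turned aluminium riser: a plain upright drum, 96 mm across, 12 mm tall, with a black rubber top face (rim of bare metal); the lowest of three risers. Stuck down to the table. Origin: centre of its underside, z up; its top face is 12 mm above the origin.
- riser_mid: a turned aluminium riser: a plain upright drum, 96 mm across, 64 mm tall, with a black rubber top face (rim of bare metal); the middle of three risers. Stuck down to the table. Origin: centre of its underside, z up; its top face is 64 mm above the origin.
- riser_tall: a turned aluminium riser: a plain upright drum, 96 mm across, 84 mm tall, with a black rubber top face (rim of bare metal); the tallest of three risers. Stuck down to the table. Origin: centre of its underside, z up; its top face is 84 mm above the origin.
- spare_mat: a flat square cork mat, 96 x 96 mm, 4 mm thick, empty at the start and stuck down: the free spot. Origin: centre of its underside, z up; its top face is 4 mm above the origin.
- glue: bystander: a small glue bottle standing upright on the table among the risers, 32 mm across, 84 mm tall with its blue spout. Origin: centre of its underside, z up. Not to be moved.
- cutter: bystander: a red snap cutter, 14 x 118 x 14 mm, lying flat on the table with its length along its own y. Origin: centre of its underside. Not to be moved.
- punch: bystander: a dark steel taper punch, 9 x 88 x 8 mm, lying on the table with its length along its own y. Origin: centre of its underside. Not to be moved.

How it is judged:
By the outcome, as a careful person would: the job done as asked, in the order asked, and still so for the second after the job is handed in, with the robot touching nothing.
It also fails if it takes over 112 s, if anything falls off the work surface, if the arm or the gripper's body presses on something with over 40 N, if the wrist force passes 120 N, or if a joint passes its speed limit or range.

### The arm

A 6-joint arm with a two-finger parallel gripper is mounted at the origin on a cart in front of the work surface, level with it; the furniture and walls round the work are solid. World frame = base frame: x ahead of the robot, y to its left, z up, the work surface at z = 0. Lengths are in m, angles in rad, forces in N, time in s.
With the tool pointing down it reaches from about 0.25 to 0.725 m from the base axis. Payload 4 kg.
Tool frame: the origin (TCP) lies between the finger pads; the fingertips stand 11 mm ahead of it and the grasp point (between the pads) lies 8 mm behind it (bot.tip_extent is the distance from the TCP to the fingertips, in m); z points along the fingers, y is the line along which they close (so a half turn about z gives the same grasp; the last joint's range is limited). The gripper opens to 85 mm and grips with 20 to 120 N. Pads are 22 mm wide; open, the fingers measure 114 mm over their backs; the gripper's body (76 mm by 85 mm) begins 54 mm behind the grasp point. The pads swing forward as they close: fully open they stand 13 mm farther back than shut.
Start: joints at [1.261, 0.241, 0.005, 1.335, 0, 1.571], TCP at [0.152, 0.476, 0.242] pointing down, gripper open.
Joint ranges: [-2.72, 2.72], [-1.05, 1.87], [-1.09, 1.28], [-1.99, 2.15], [-1.42, 1.44], [-3.14, 3.14]. Speed limits (rad/s): [2.79, 2.79, 3.14, 3.14, 3.14, 3.14].

### API

Orientations are given as a unit quaternion [x, y, z, w].
In Python, from workcell import bot gives the robot as it stands. The module is installed in compiled form; this text tells all that it offers.
- The arm moves only by the tool drive_tool, never from a script. Its argument "rows" is a list of rows, each an object of numbers: "dx", "dy", "dz": the shift along the tool's x, y, z in units of 50 mm (1.0 is 50 mm); "wx", "wy", "wz": the turn, a rotation vector about the tool's x, y, z in units of 5 degrees (1.0 is 5 degrees); "hand": the finger opening in mm, from 0 to 85.4. A call has 1 to 20 rows; each row is the pose to reach, as a shift and turn from the pose commanded when the call began, along the tool's axes at that moment; what a row does not reach only later rows make up. A row lasts 1/10 s, in which the tool goes at most 50 mm and 8.59 degrees, less where a joint would pass 70% of its speed; a pose out of reach is approached as far as the arm can. A call with a gripper value outside its range is refused whole. The fingers move at their own pace and stop on an object; the grip force is fixed at half the most. Time passes only in rows, so rows that repeat a pose let the fingers close. It gives the time, the measured TCP pose, the force, the opening and the grip force at its end, in the units of the state.
- bot.get_obs(): the state, without advancing time (a new reading comes with each control period).
- bot.camera(name): name is "scene" or "top" or "wrist"; returns the picture (400x640x3 uint8, red, green, blue); there is no depth.
- bot.get_calibration(name): a dict with "vfov" (degrees; the focal length in pixels is half the picture's height over the tangent of half this angle, whatever the lens; pixels are square), "cx", "cy" (the principal point, pixels), "k1" (the pictures are not rectified: a ray, as slopes to the right and down, at radius r is drawn at 1 + k1 r^2 times it, then the intrinsics apply), "origin" and "rotation" of the camera in the world; the wrist camera has in their place "mount" (4x4, takes a point from camera to tool coordinates, whose origin is the TCP and whose axes are the flange's). Camera axes: x right, y up, looking along -z (the intrinsics and any distortion apply to the point x, -y, -z); pixel columns grow to the right and rows downward; lengths in m; the calibration is good to about 2 mm. A picture is of the moment at which its call begins: read the wrist's pose just before it. get_calibration takes no time and is no camera call.
- bot.job_done(): hands the job in; it is judged then, once.
Trained networks look in the newest picture that a camera, given by its name, has taken for a name from the list of things; names that differ only in an ending like _2 or _b are one class to them, and where a whole thing is asked for, a point or a joint stands for the part that bears it (a point fixed in the world has none). Each returns a list of dicts, best first, with "score" (0 to 1); they miss things now and then, are a little off and sometimes report something else, mostly with a low value. They report only what shows in the picture. A call takes as long as a camera call.
- bot.look_for(camera, thing): "extent" ([centre column, centre row, width, height] in pixels, round what is visible of it).
- bot.outline_of(camera, thing): "region" (400x640 bool, what is visible of it) and "extent" ([centre column, centre row, width, height] in pixels, round what is visible of it).
The state is a dict: "clock": time; "joint_pos": joint angles; "joint_vel": joint speeds; "tau": joint torques, N m; "eef_pos": TCP position; "tool_rot": TCP orientation; "ft_force": force on the tool from outside, world axes, zero at the start; "ft_torque": the same for the moment, N m; "grip_width": finger opening in m; "grasp_force": force on a finger pad.
Only numpy, scipy, OpenCV 4.12 (cv2) and the standard library are available. Lean on these libraries where they do the work, as an engineer would, in place of code of your own. Each camera call takes 0.05 s, during which the arm holds its last target. There are 200 camera calls.

## Working session

There is one attempt and no reset: what is moved stays moved. The work goes in short steps, Python scripts to look and compute and a tool call to move; the robot and the scene stay as the last step left them, time stands still between calls to the robot, and variables do not carry over. Pictures are saved under pics/ and viewed, at most 14 in all, crops included, and the job is handed in when it is done.

Besides the shell and the picture viewer there is one more tool, called after ">>>" as a command line: name --argument value ..., lists and objects as JSON in quotes. drive_tool: Moves the arm, as the interface text tells. Its arguments: {"type":"object","properties":{"rows":{"type":"array","items":{"type":"object","properties":{"dx":{"type":"number"},"dy":{"type":"number"},"dz":{"type":"number"},"wx":{"type":"number"},"wy":{"type":"number"},"wz":{"type":"number"},"hand":{"type":"number"}}}}},"required":["rows"]}

```bash
mkdir -p pics; cat > h.py <<'E'
import numpy as np, cv2
from workcell import bot
from scipy.spatial.transform import Rotation as R
def cam(name):
    c=bot.get_calibration(name); f=200/np.tan(np.radians(c['vfov'])/2)
    if 'mount' in c:
        o=bot.get_obs(); T=np.eye(4); T[:3,:3]=R.from_quat(o['tool_rot']).as_matrix(); T[:3,3]=o['eef_pos']
        M=T@np.array(c['mount']); return f,c,M[:3,3],M[:3,:3]
    return f,c,np.array(c['origin']),np.array(c['rotation']).reshape(3,3)
def proj(C,P):
    f,c,o,Rm=C; p=(np.atleast_2d(P)-o)@Rm; s=np.c_[p[:,0],-p[:,1]]/-p[:,2:]
    s=s*(1+c['k1']*(s**2).sum(1,keepdims=True)); return s*f+[c['cx'],c['cy']]
def ray(C,u,v,z):
    f,c,o,Rm=C; d=np.array([(u-c['cx'])/f,(v-c['cy'])/f]); s=d.copy()
    for _ in range(20): s=d/(1+c['k1']*(s@s))
    r=Rm@np.array([s[0],-s[1],-1]); return o+r*(z-o[2])/r[2]
def snap(name,fn):
    im=bot.camera(name); cv2.imwrite('pics/'+fn,im[:,:,::-1]); return im
E
python3 - <<'E'
from h import *
for n in ['top','scene']:
    C=cam(n); print(n,C[0],C[2],C[3].round(2).tolist(),C[1]['k1'])
    snap(n,n+'0.png')
    for t in ['flask','jar','lens_ring','riser_low','riser_mid','riser_tall','spare_mat','glue','cutter','punch']:
        for d in bot.look_for(n,t)[:2]: print(t,round(d['score'],2),np.round(d['extent'],1))
print(bot.get_obs())
E
```

```text
Traceback (most recent call last):
  File "h.py", line 9, in cam
    return f,c,np.array(c['origin']),np.array(c['rotation']).reshape(3,3)
                                     ~~~~~~~~~~~~~~~~~~~~~~~~~~~~~~~^^^^^
ValueError: cannot reshape array of size 4 into shape (3,3)
```

```bash
sed -i "s/np.array(c\['rotation'\]).reshape(3,3)/R.from_quat(c['rotation']).as_matrix()/" h.py
python3 - <<'E'
from h import *
for n in ['top','scene']:
    C=cam(n); print(n,C[0],C[2],C[3].round(2).tolist(),C[1]['k1'])
    snap(n,n+'0.png')
    for t in ['flask','jar','lens_ring','riser_low','riser_mid','riser_tall','spare_mat','glue','cutter','punch']:
        for d in bot.look_for(n,t)[:2]: print(t,round(d['score'],2),np.round(d['extent'],1))
print(bot.get_obs())
E
```

```text
top 368.05794372269736 [0.37573143 0.07234639 0.90743985] [[0.03, 0.99, -0.16], [-1.0, 0.03, 0.03], [0.04, 0.15, 0.99]] -0.018913043374187165
flask 0.7 [363.3 244.2  39.8  38.3]
jar 0.36 [362.6 241.1  37.5  40.3]
lens_ring 0.6 [419.2 184.3  25.   19.8]
riser_low 0.83 [217.6 233.2  33.5  36.6]
riser_mid 0.57 [415.6 190.7  45.9  46.8]
riser_tall 0.91 [361.1 248.5  42.   34.2]
spare_mat 0.95 [278.5 193.9  46.6  39.1]
spare_mat 0.44 [213.4 231.1  25.9  23. ]
glue 0.58 [275.3 250.    8.6  16.6]
cutter 0.51 [321.1 186.9   6.9  44.9]
punch 0.59 [212.6 179.9  21.6   9.1]
punch 0.24 [212.8 230.8  26.7  24.5]
scene 364.2995915363041 [-0.03156763 -0.33981143  0.61308431] [[0.6, 0.5, -0.62], [-0.8, 0.36, -0.48], [-0.02, 0.78, 0.62]] 0.025489945412504957
flask 0.59 [346.  223.8  40.3  61.8]
jar 0.93 [240.8 192.8  24.3  27.4]
lens_ring 0.97 [436.7 230.9  25.4  26.9]
riser_low 0.75 [438.5 230.9  28.8  35.1]
riser_mid 0.77 [431.6 246.4  51.6  53.9]
riser_tall 0.88 [346.4 263.9  43.8  45.1]
spare_mat 0.9 [303.8 207.7  44.1  23.8]
glue 0.84 [272.6 223.7  17.5  24.4]
glue 0.4 [305.1 205.3  46.7  23.8]
cutter 0.75 [432.9 247.   47.4  48.8]
punch 0.37 [270.3 179.6  12.4   9.1]
{'clock': 1.1, 'joint_pos': array([1.26101033e+00, 2.40593866e-01, 5.00744557e-03, 1.33521443e+00,
       1.60766377e-05, 1.57080541e+00]), 'joint_vel': array([-0.00035237, -0.0002178 , -0.00177239, -0.00093264,  0.00036446,
        0.00023014]), 'tau': array([ 4.34051262e-04, -3.72221303e+01,  2.52694345e+01,  1.32395598e-03,
        4.47641037e-05,  8.21302365e-06]), 'eef_pos': array([0.15242213, 0.47619834, 0.24231238]), 'tool_rot': array([ 1.54278869e-01,  9.88027343e-01, -9.95198437e-07, -8.29110292e-06]), 'ft_force': array([ 0.37512326, -0.2045386 ,  0.11997961]), 'ft_torque': array([-0.03610452, -0.0212278 ,  0.00554595]), 'grasp_force': 0.0, 'grip_width': 0.08478846165802517}
```

View pics/top0.png

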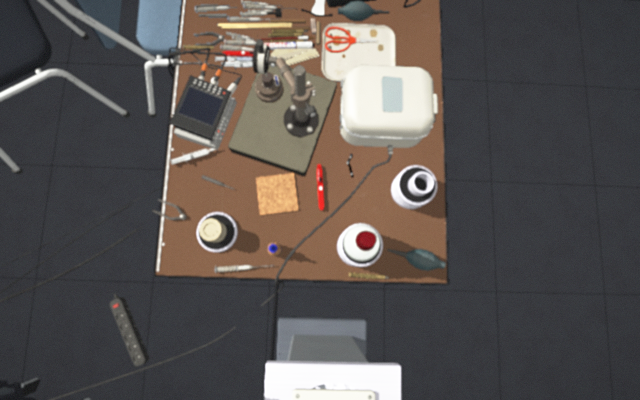

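View pics/scene0.png

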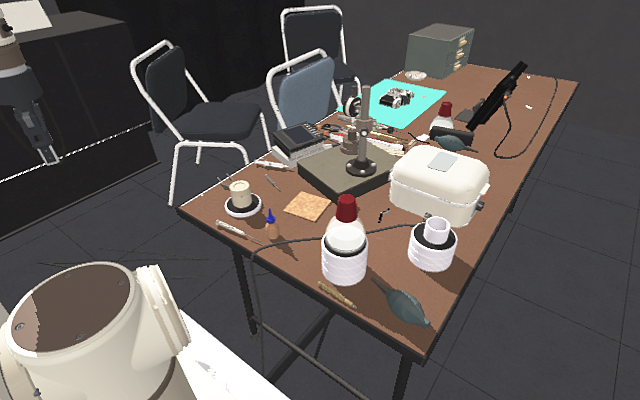

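The top view shows the jar on the low riser (216,231), the empty mat (277,194), the glue (273,248), the flask on the tall riser (361,243), the ring on the mid riser (415,186) and the cutter (321,187). The scene view agrees: jar (241,193), flask (346,224), ring (437,231). Next I fit positions from the silhouettes.

```bash
cat > fit.py <<'E'
from h import *
from scipy.optimize import least_squares
a=np.linspace(0,2*np.pi,73)
def circ(x,y,z,r): return np.c_[x+r*np.cos(a),y+r*np.sin(a),z+0*a]
Z=dict(riser_low=0,riser_mid=0,riser_tall=0,spare_mat=0,glue=0,jar=.012,lens_ring=.064,flask=.084)
S=dict(riser_low=[(0,.048),(.012,.048)],riser_mid=[(0,.048),(.064,.048)],riser_tall=[(0,.048),(.084,.048)],
 glue=[(0,.016),(.05,.016),(.084,.004)],jar=[(0,.026),(.056,.026)],lens_ring=[(0,.025),(.036,.025)],
 flask=[(0,.042),(.066,.022),(.108,.02)])
def model(t,x,y,z0):
    return np.vstack([circ(x,y,z0+z,r) for z,r in S[t]])
def box(uv): lo,hi=uv.min(0),uv.max(0); return np.r_[lo,hi]
def fit(t,cams,x0,z0=None):
    z0=Z[t] if z0 is None else z0
    B=[(C,np.array([e[0]-e[2]/2,e[1]-e[3]/2,e[0]+e[2]/2,e[1]+e[3]/2])) for C,e in cams]
    f=lambda p:np.concatenate([box(proj(C,model(t,p[0],p[1],z0)))-b for C,b in B])
    r=least_squares(f,x0,loss='soft_l1'); return r.x,f(r.x)
E
python3 - <<'E'
from fit import *
CT,CS=cam('top'),cam('scene'); bot.camera('top');bot.camera('scene')
seeds=dict(riser_low=(217,233),jar=(213,231),riser_mid=(414,190),lens_ring=(420,184),riser_tall=(361,247),flask=(363,243),glue=(273,250))
for t,s in seeds.items():
    x0=ray(CT,*s,.05)[:2]
    for n,C in (('top',CT),('scene',CS)):
        o=bot.outline_of(n,t)
        if not o: print(t,n,'none');continue
        p,r=fit(t,[(C,o[0]['extent'])],x0); print(t,n,round(o[0]['score'],2),np.round(o[0]['extent'],1),p.round(4),r.round(1))
print('mat',ray(CT,277.5,193.5,.004))
for n,p in dict(cutA=(320,166),cutB=(322,210),case=(342,143),case2=(430,143),glue=(273,248)).items(): print(n,ray(CT,*p,.01 if n[0]=='c' else .08).round(3))
E
```

```text
riser_low top 0.91 [214.8 231.8  36.4  38.3] [0.4533 0.2968] [-2.1 -0.7  2.4  0.7]
riser_low scene 0.75 [243.6 205.2  36.2  19. ] [0.4583 0.2917] [-0.2 -5.2  0.2  1.4]
jar top 0.85 [213.8 230.9  25.8  25.6] [0.4516 0.2901] [-1.1  0.6  1.3 -0.6]
jar scene 0.65 [241.8 192.9  19.4  26.2] [0.4595 0.2919] [-1.6 -1.6  1.9  1. ]
riser_mid top 0.75 [416.2 189.9  43.7  45.2] [ 0.5685 -0.1891] [-1.4  0.7  1.2 -0.8]
riser_mid scene 0.88 [432.8 247.7  52.4  53.9] [ 0.5702 -0.1895] [ 1.   1.3 -0.8 -0.7]
lens_ring top 0.64 [421.7 184.4  25.2  21.5] [ 0.5718 -0.1887] [-0.4 -1.4  0.4  1.5]
lens_ring scene 0.69 [436.6 229.4  27.9  29.5] [ 0.5747 -0.1881] [ 0.1  0.6 -0.1 -0.5]
riser_tall top 0.95 [360.2 247.8  41.2  37.1] [ 0.4232 -0.0496] [-2.8 -3.6  1.7  2.3]
riser_tall scene 0.78 [345.8 260.6  44.7  46.6] [ 0.4319 -0.0522] [ -1.  -12.6   0.9   1. ]
flask top 0.73 [362.5 242.2  38.7  37.4] [ 0.4342 -0.0523] [ 0.7 -0.  -0.7  0. ]
flask scene 0.93 [344.9 223.9  41.4  56.1] [ 0.4341 -0.0486] [ 0.4 -4.6 -0.4  1.7]
glue top 0.44 [273.7 248.4   9.4  14.9] [0.4163 0.1485] [-2.2  0.2  3.7 -0.2]
glue scene 0.72 [271.9 223.9  16.7  21.9] [0.4196 0.1504] [ 0.7 -7.  -0.8  3.3]
mat [0.55405526 0.14985644 0.004     ]
cutA [0.627 0.046 0.01 ]
cutB [0.515 0.038 0.01 ]
case [ 0.69  -0.008  0.01 ]
case2 [ 0.7   -0.235  0.01 ]
glue [0.415 0.148 0.08 ]
```

>>> drive_tool --rows '[{"dx": -0.5, "dy": -0.12, "wz": -0.5}, {"dx": -1.2, "dy": -0.3, "wz": -1}, {"dx": -2, "dy": -0.5, "wz": -1.5}, {"dx": -2.8, "dy": -0.7, "wz": -2}, {"dx": -3.6, "dy": -0.9, "wz": -2.5}, {"dx": -4.4, "dy": -1.05, "wz": -3}, {"dx": -5.2, "dy": -1.25, "wz": -3.55}, {"dx": -6, "dy": -1.4, "wz": -3.55}, {"dx": -6.6, "dy": -1.55, "wz": -3.55}, {"dx": -6.89, "dy": -1.64, "wz": -3.55}, {"dx": -6.89, "dy": -1.64, "wz": -3.55}, {"dx": -6.89, "dy": -1.64, "wz": -3.55}, {"dx": -6.89, "dy": -1.64, "wz": -3.55}]'

```text
invalid input at $.rows[0]: expected keys dx, dy, dz, wx, wy, wz, hand
```

```bash
cat > w.py <<'E'
import sys
from fit import *
# args: picname, then thing:x:y:z0 seeds
o=bot.get_obs(); print(o['clock'],o['eef_pos'].round(4),R.from_quat(o['tool_rot']).as_matrix().round(3).tolist(),o['joint_pos'].round(2))
C=cam('wrist'); im=bot.camera('wrist'); im=im.copy()
for s in sys.argv[2:]:
    t,x,y,z=s.split(':'); r=bot.outline_of('wrist',t)
    for d in r[:1]:
        p,e=fit(t,[(C,d['extent'])],[float(x),float(y)],float(z)); print(t,round(d['score'],2),np.round(d['extent'],1),p.round(4),e.round(1))
        for q in proj(C,model(t,p[0],p[1],float(z))): cv2.circle(im,(int(q[0]),int(q[1])),1,(0,255,0),-1)
        cs,_=cv2.findContours(d['region'].astype(np.uint8),0,1); cv2.drawContours(im,cs,-1,(255,0,255),1)
cv2.imwrite('pics/'+sys.argv[1],im[:,:,::-1])
E
python3 w.py w1.png jar:.455:.293:.012 riser_low:.455:.293:0; python3 -c "
from h import *;print(np.round(bot.get_calibration('wrist')['mount'],3))"
```

```text
1.9 [0.1524 0.4762 0.2423] [[-0.952, 0.305, -0.0], [0.305, 0.952, -0.0], [-0.0, -0.0, -1.0]] [ 1.26  0.24  0.    1.34 -0.    1.57]
[[-0.     0.962  0.272  0.068]
 [ 1.     0.    -0.    -0.   ]
 [-0.     0.272 -0.962 -0.132]
 [ 0.     0.     0.     1.   ]]
```

View pics/w1.png

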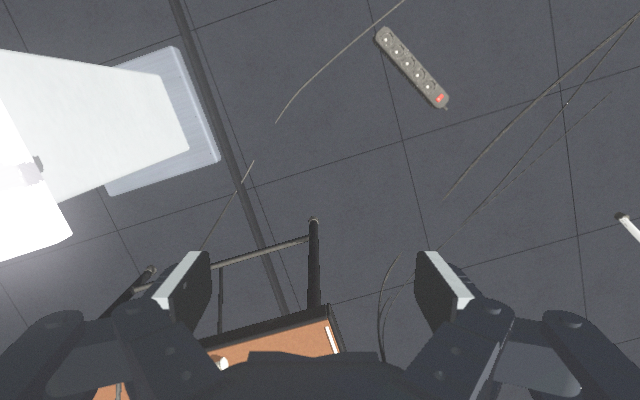

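The move was refused because every row needs all the keys. The picture shows only the floor and the open fingers at (180,280) and (450,280), so I resend.

>>> drive_tool --rows '[{"dx": -0.5, "dy": -0.12, "dz": 0, "wx": 0, "wy": 0, "wz": -0.5, "hand": 85}, {"dx": -1.2, "dy": -0.3, "dz": 0, "wx": 0, "wy": 0, "wz": -1, "hand": 85}, {"dx": -2, "dy": -0.5, "dz": 0, "wx": 0, "wy": 0, "wz": -1.5, "hand": 85}, {"dx": -2.8, "dy": -0.7, "dz": 0, "wx": 0, "wy": 0, "wz": -2, "hand": 85}, {"dx": -3.6, "dy": -0.9, "dz": 0, "wx": 0, "wy": 0, "wz": -2.5, "hand": 85}, {"dx": -4.4, "dy": -1.05, "dz": 0, "wx": 0, "wy": 0, "wz": -3, "hand": 85}, {"dx": -5.2, "dy": -1.25, "dz": 0, "wx": 0, "wy": 0, "wz": -3.55, "hand": 85}, {"dx": -6, "dy": -1.4, "dz": 0, "wx": 0, "wy": 0, "wz": -3.55, "hand": 85}, {"dx": -6.6, "dy": -1.55, "dz": 0, "wx": 0, "wy": 0, "wz": -3.55, "hand": 85}, {"dx": -6.89, "dy": -1.64, "dz": 0, "wx": 0, "wy": 0, "wz": -3.55, "hand": 85}, {"dx": -6.89, "dy": -1.64, "dz": 0, "wx": 0, "wy": 0, "wz": -3.55, "hand": 85}, {"dx": -6.89, "dy": -1.64, "dz": 0, "wx": 0, "wy": 0, "wz": -3.55, "hand": 85}]'

```text
clock: 3.25
eef_pos: [0.4549, 0.2933, 0.2421]
tool_rot: [0.0, 1.0, 0.0, -0.001]
ft_force: [-0.4, 0.5, -0.3]
grip_width: 0.0855
grasp_force: 0.0
```

```bash
python3 w.py w2.png jar:.455:.293:.012 riser_low:.455:.293:0
```

```text
3.25 [0.4549 0.2933 0.2421] [[-1.0, 0.0, -0.001], [0.0, 1.0, 0.0], [0.001, 0.0, -1.0]] [0.57 0.32 0.12 1.37 0.   0.57]
jar 0.75 [313.3 171.2  59.8  60.2] [0.4524 0.2934] [ 1.3 -1.6 -1.3  1.1]
riser_low 0.62 [314.1 163.3  84.4  90.5] [0.4536 0.2944] [-2.7  0.6  2.7 -0.5]
```

View pics/w2.png

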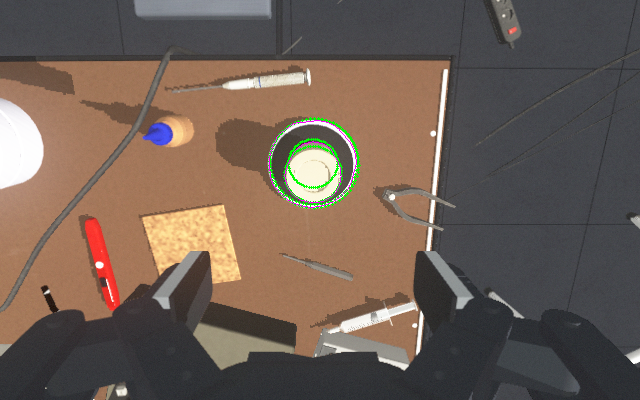

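The picture shows the jar on the low riser at (314,170) with the fitted circles on it, glue at (165,132) and the mat near (192,245). Now I descend and grip the jar.

>>> drive_tool --rows '[{"dx": 0.04, "dy": 0, "dz": 0.5, "wx": 0, "wy": 0, "wz": 0, "hand": 85}, {"dx": 0.04, "dy": 0, "dz": 1.2, "wx": 0, "wy": 0, "wz": 0, "hand": 85}, {"dx": 0.04, "dy": 0, "dz": 2, "wx": 0, "wy": 0, "wz": 0, "hand": 85}, {"dx": 0.04, "dy": 0, "dz": 2.7, "wx": 0, "wy": 0, "wz": 0, "hand": 85}, {"dx": 0.04, "dy": 0, "dz": 3.3, "wx": 0, "wy": 0, "wz": 0, "hand": 85}, {"dx": 0.04, "dy": 0, "dz": 3.8, "wx": 0, "wy": 0, "wz": 0, "hand": 85}, {"dx": 0.04, "dy": 0, "dz": 4.05, "wx": 0, "wy": 0, "wz": 0, "hand": 85}, {"dx": 0.04, "dy": 0, "dz": 4.16, "wx": 0, "wy": 0, "wz": 0, "hand": 85}, {"dx": 0.04, "dy": 0, "dz": 4.16, "wx": 0, "wy": 0, "wz": 0, "hand": 85}, {"dx": 0.04, "dy": 0, "dz": 4.16, "wx": 0, "wy": 0, "wz": 0, "hand": 62}, {"dx": 0.04, "dy": 0, "dz": 4.16, "wx": 0, "wy": 0, "wz": 0, "hand": 56}, {"dx": 0.04, "dy": 0, "dz": 4.16, "wx": 0, "wy": 0, "wz": 0, "hand": 50}, {"dx": 0.04, "dy": 0, "dz": 4.16, "wx": 0, "wy": 0, "wz": 0, "hand": 40}, {"dx": 0.04, "dy": 0, "dz": 4.16, "wx": 0, "wy": 0, "wz": 0, "hand": 30}, {"dx": 0.04, "dy": 0, "dz": 4.16, "wx": 0, "wy": 0, "wz": 0, "hand": 30}, {"dx": 0.04, "dy": 0, "dz": 4.16, "wx": 0, "wy": 0, "wz": 0, "hand": 30}, {"dx": 0.04, "dy": 0, "dz": 4.16, "wx": 0, "wy": 0, "wz": 0, "hand": 30}]'

```text
clock: 5.1
eef_pos: [0.4545, 0.2936, 0.036]
tool_rot: [0.0, 1.0, 0.001, 0.001]
ft_force: [-1.3, 0.1, 4.9]
grip_width: 0.0494
grasp_force: 61.2
```

```bash
python3 - <<'E'
from h import *
# mat corners from w2 (taken at TCP .4549,.2933,.2421)
c=bot.get_calibration('wrist'); f=200/np.tan(np.radians(c['vfov'])/2)
T=np.diag([-1.,1,-1,1]);T[:3,3]=[.4549,.2933,.2421]; M=T@np.array(c['mount']); C=(f,c,M[:3,3],M[:3,:3])
for p in [(142,216),(224,204),(241,279),(158,290)]: print(ray(C,*p,.004).round(4))
print('glue',ray(C,177,131,.045).round(3), ray(C,155,134,.084).round(3))
E
```

```text
[0.514  0.0979 0.004 ]
[0.4996 0.1928 0.004 ]
[0.594  0.2066 0.004 ]
[0.6092 0.1044 0.004 ]
glue [0.415 0.164 0.045] [0.414 0.161 0.084]
```

>>> drive_tool --rows '[{"dx": 0, "dy": 0, "dz": -0.3, "wx": 0, "wy": 0, "wz": 0, "hand": 30}, {"dx": 0, "dy": 0, "dz": -0.9, "wx": 0, "wy": 0, "wz": 0, "hand": 30}, {"dx": 0, "dy": 0, "dz": -1.5, "wx": 0, "wy": 0, "wz": 0, "hand": 30}, {"dx": -0.2, "dy": -0.3, "dz": -1.8, "wx": 0, "wy": 0, "wz": 0, "hand": 30}, {"dx": -0.5, "dy": -0.75, "dz": -1.8, "wx": 0, "wy": 0, "wz": 0, "hand": 30}, {"dx": -0.9, "dy": -1.3, "dz": -1.8, "wx": 0, "wy": 0, "wz": 0, "hand": 30}, {"dx": -1.3, "dy": -1.85, "dz": -1.8, "wx": 0, "wy": 0, "wz": 0, "hand": 30}, {"dx": -1.65, "dy": -2.35, "dz": -1.8, "wx": 0, "wy": 0, "wz": 0, "hand": 30}, {"dx": -1.9, "dy": -2.7, "dz": -1.8, "wx": 0, "wy": 0, "wz": 0, "hand": 30}, {"dx": -2, "dy": -2.86, "dz": -1.8, "wx": 0, "wy": 0, "wz": 0, "hand": 30}, {"dx": -2, "dy": -2.86, "dz": -1.7, "wx": 0, "wy": 0, "wz": 0, "hand": 30}, {"dx": -2, "dy": -2.86, "dz": -1.4, "wx": 0, "wy": 0, "wz": 0, "hand": 30}, {"dx": -2, "dy": -2.86, "dz": -1, "wx": 0, "wy": 0, "wz": 0, "hand": 30}, {"dx": -2, "dy": -2.86, "dz": -0.6, "wx": 0, "wy": 0, "wz": 0, "hand": 30}, {"dx": -2, "dy": -2.86, "dz": -0.3, "wx": 0, "wy": 0, "wz": 0, "hand": 30}, {"dx": -2, "dy": -2.86, "dz": -0.1, "wx": 0, "wy": 0, "wz": 0, "hand": 30}, {"dx": -2, "dy": -2.86, "dz": 0, "wx": 0, "wy": 0, "wz": 0, "hand": 30}, {"dx": -2, "dy": -2.86, "dz": 0, "wx": 0, "wy": 0, "wz": 0, "hand": 30}]'

```text
clock: 6.9
eef_pos: [0.5528, 0.1506, 0.0338]
tool_rot: [-0.0, 1.0, -0.0, -0.001]
ft_force: [-0.2, -0.2, -0.9]
grip_width: 0.0494
grasp_force: 62.1
```

>>> drive_tool --rows '[{"dx": 0, "dy": 0, "dz": 0.05, "wx": 0, "wy": 0, "wz": 0, "hand": 30}, {"dx": 0, "dy": 0, "dz": 0.08, "wx": 0, "wy": 0, "wz": 0, "hand": 30}, {"dx": 0, "dy": 0, "dz": 0.1, "wx": 0, "wy": 0, "wz": 0, "hand": 30}, {"dx": 0, "dy": 0, "dz": 0.1, "wx": 0, "wy": 0, "wz": 0, "hand": 30}]'

```text
clock: 7.3
eef_pos: [0.5537, 0.15, 0.0295]
tool_rot: [0.0, 1.0, 0.0, 0.0]
ft_force: [0.0, 0.3, -1.0]
grip_width: 0.0495
grasp_force: 62.1
```

>>> drive_tool --rows '[{"dx": 0, "dy": 0, "dz": 0.03, "wx": 0, "wy": 0, "wz": 0, "hand": 30}, {"dx": 0, "dy": 0, "dz": 0.04, "wx": 0, "wy": 0, "wz": 0, "hand": 30}, {"dx": 0, "dy": 0, "dz": 0.04, "wx": 0, "wy": 0, "wz": 0, "hand": 30}]'

```text
clock: 7.6
eef_pos: [0.5539, 0.1501, 0.028]
tool_rot: [0.0, 1.0, 0.0, 0.0]
ft_force: [-0.4, -1.0, 3.6]
grip_width: 0.0495
grasp_force: 62.5
```

>>> drive_tool --rows '[{"dx": 0, "dy": 0, "dz": 0, "wx": 0, "wy": 0, "wz": 0, "hand": 52}, {"dx": 0, "dy": 0, "dz": 0, "wx": 0, "wy": 0, "wz": 0, "hand": 60}, {"dx": 0, "dy": 0, "dz": 0, "wx": 0, "wy": 0, "wz": 0, "hand": 75}, {"dx": 0, "dy": 0, "dz": 0, "wx": 0, "wy": 0, "wz": 0, "hand": 85}, {"dx": 0, "dy": 0, "dz": -0.3, "wx": 0, "wy": 0, "wz": 0, "hand": 85}, {"dx": 0, "dy": 0, "dz": -0.9, "wx": 0, "wy": 0, "wz": 0, "hand": 85}, {"dx": 0, "dy": 0, "dz": -1.7, "wx": 0, "wy": 0, "wz": 0, "hand": 85}, {"dx": 0, "dy": 0, "dz": -2.6, "wx": 0, "wy": 0, "wz": 0, "hand": 85}, {"dx": 0, "dy": 0, "dz": -3.5, "wx": 0, "wy": 0, "wz": 0, "hand": 85}, {"dx": 0.1, "dy": -0.2, "dz": -4.4, "wx": 0, "wy": 0, "wz": 0, "hand": 85}, {"dx": 0.4, "dy": -0.7, "dz": -5.1, "wx": 0, "wy": 0, "wz": 0, "hand": 85}, {"dx": 0.8, "dy": -1.3, "dz": -5.25, "wx": 0, "wy": 0, "wz": 0, "hand": 85}, {"dx": 1.2, "dy": -2, "dz": -5.25, "wx": 0, "wy": 0, "wz": 0, "hand": 85}, {"dx": 1.6, "dy": -2.7, "dz": -5.25, "wx": 0, "wy": 0, "wz": 0, "hand": 85}, {"dx": 2, "dy": -3.3, "dz": -5.25, "wx": 0, "wy": 0, "wz": 0, "hand": 85}, {"dx": 2.3, "dy": -3.8, "dz": -5.25, "wx": 0, "wy": 0, "wz": 0, "hand": 85}, {"dx": 2.44, "dy": -4.02, "dz": -5.25, "wx": 0, "wy": 0, "wz": 0, "hand": 85}, {"dx": 2.44, "dy": -4.02, "dz": -5.25, "wx": 0, "wy": 0, "wz": 0, "hand": 85}, {"dx": 2.44, "dy": -4.02, "dz": -5.25, "wx": 0, "wy": 0, "wz": 0, "hand": 85}]'

```text
clock: 9.5
eef_pos: [0.4321, -0.0506, 0.2899]
tool_rot: [0.0, 1.0, 0.0, 0.0]
ft_force: [-0.5, 0.5, -0.4]
grip_width: 0.085
grasp_force: 0.0
```

```bash
python3 w.py w3.png flask:.432:-.051:.084 riser_tall:.432:-.051:0
```

```text
9.5 [ 0.4321 -0.0506  0.2899] [[-1.0, 0.0, 0.001], [0.0, 1.0, 0.001], [-0.001, 0.001, -1.0]] [-0.12  0.09 -0.05  1.43  0.   -0.12]
flask 0.8 [314.1 178.6  89.4  94.3] [ 0.4311 -0.0495] [ 2.7 -4.7 -2.7  1.1]
riser_tall 0.7 [315.3 149.2  98.6  63.7] [ 0.4117 -0.0484] [  0.6 -17.8  -0.6  16. ]
```

View pics/w3.png

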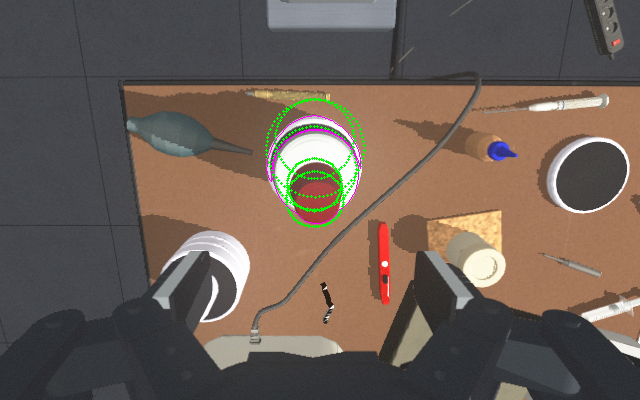

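The picture shows the jar upright on the mat at (475,258), the flask at (315,165) with its red cap near (317,197), and the mid riser at (205,275). I refine the cap position by its colour and the riser by its near edge.

```bash
python3 - <<'E'
from fit import *
C=cam('wrist'); im=bot.camera('wrist').astype(int)
m=((im[:,:,0]>90)&(im[:,:,1]<90)&(im[:,:,2]<110)&(im[:,:,0]-im[:,:,1]>60)); m[:,:270]=0;m[:,360:]=0;m[:150]=0;m[240:]=0
ys,xs=np.nonzero(m); b=np.array([xs.min(),ys.min(),xs.max()+1,ys.max()+1]);print(b,m.sum())
S['flask']=[(.066,.022),(.108,.019)]
p,r=fit('flask',[(C,[(b[0]+b[2])/2,(b[1]+b[3])/2,b[2]-b[0],b[3]-b[1]])],[.431,-.05]);print('cap',p,r)
# riser: top,left,right only
d=bot.outline_of('wrist','riser_tall')[0]; e=d['extent']; b=np.array([e[0]-e[2]/2,e[1]-e[3]/2,e[0]+e[2]/2])
f=lambda p:box(proj(C,model('riser_tall',p[0],p[1],0)))[:3]-b
r=least_squares(f,[.43,-.05]);print('riser',r.x,r.fun)
e=bot.outline_of('wrist','riser_low')
for d in e[:1]: print('low',d['extent'],fit('riser_low',[(C,d['extent'])],[.455,.293]))
E
```

```text
[295 168 342 224] 1702
cap [ 0.43303129 -0.04800804] [-6.18040942 -6.83161099  1.57966207  4.26445033]
riser [ 0.42957856 -0.04877718] [ 1.42592466 -0.12586522 -1.42647493]
low [590.2, 176.2, 78.1, 76.7] (array([0.45502014, 0.29477151]), array([-3.74374264, -0.23040483,  2.89220679,  0.3320822 ]))
```

>>> drive_tool --rows '[{"dx": 0, "dy": 0.03, "dz": 0.4, "wx": 0, "wy": 0, "wz": 0, "hand": 85}, {"dx": 0, "dy": 0.03, "dz": 1, "wx": 0, "wy": 0, "wz": 0, "hand": 85}, {"dx": 0, "dy": 0.03, "dz": 1.6, "wx": 0, "wy": 0, "wz": 0, "hand": 85}, {"dx": 0, "dy": 0.03, "dz": 2.1, "wx": 0, "wy": 0, "wz": 0, "hand": 85}, {"dx": 0, "dy": 0.03, "dz": 2.4, "wx": 0, "wy": 0, "wz": 0, "hand": 85}, {"dx": 0, "dy": 0.03, "dz": 2.54, "wx": 0, "wy": 0, "wz": 0, "hand": 85}, {"dx": 0, "dy": 0.03, "dz": 2.54, "wx": 0, "wy": 0, "wz": 0, "hand": 70}, {"dx": 0, "dy": 0.03, "dz": 2.54, "wx": 0, "wy": 0, "wz": 0, "hand": 60}, {"dx": 0, "dy": 0.03, "dz": 2.54, "wx": 0, "wy": 0, "wz": 0, "hand": 53}, {"dx": 0, "dy": 0.03, "dz": 2.54, "wx": 0, "wy": 0, "wz": 0, "hand": 48}, {"dx": 0, "dy": 0.03, "dz": 2.54, "wx": 0, "wy": 0, "wz": 0, "hand": 44}, {"dx": 0, "dy": 0.03, "dz": 2.54, "wx": 0, "wy": 0, "wz": 0, "hand": 40}, {"dx": 0, "dy": 0.03, "dz": 2.54, "wx": 0, "wy": 0, "wz": 0, "hand": 30}, {"dx": 0, "dy": 0.03, "dz": 2.54, "wx": 0, "wy": 0, "wz": 0, "hand": 20}, {"dx": 0, "dy": 0.03, "dz": 2.54, "wx": 0, "wy": 0, "wz": 0, "hand": 20}]'

```text
clock: 11.3
eef_pos: [0.4323, -0.0488, 0.1641]
tool_rot: [-0.0, 1.0, 0.001, 0.001]
ft_force: [-1.6, 3.4, 6.8]
grip_width: 0.0392
grasp_force: 59.1
```

>>> drive_tool --rows '[{"dx": 0, "dy": 0, "dz": -0.1, "wx": 0, "wy": 0, "wz": 0, "hand": 20}, {"dx": 0, "dy": 0, "dz": -0.3, "wx": 0, "wy": 0, "wz": 0, "hand": 20}, {"dx": 0, "dy": 0, "dz": -0.6, "wx": 0, "wy": 0, "wz": 0, "hand": 20}, {"dx": 0, "dy": 0, "dz": -0.9, "wx": 0, "wy": 0, "wz": 0, "hand": 20}, {"dx": 0, "dy": 0, "dz": -1.1, "wx": 0, "wy": 0, "wz": 0, "hand": 20}, {"dx": 0, "dy": 0, "dz": -1.2, "wx": 0, "wy": 0, "wz": 0, "hand": 20}, {"dx": 0, "dy": 0, "dz": -1.2, "wx": 0, "wy": 0, "wz": 0, "hand": 20}]'

```text
clock: 12.0
eef_pos: [0.4319, -0.0496, 0.2234]
tool_rot: [0.0, 1.0, -0.0, 0.001]
ft_force: [-0.3, 0.1, -2.3]
grip_width: 0.038
grasp_force: 59.7
```

>>> drive_tool --rows '[{"dx": 0, "dy": 0.1, "dz": 0, "wx": 0, "wy": 0, "wz": 0, "hand": 20}, {"dx": 0, "dy": 0.3, "dz": 0, "wx": 0, "wy": 0, "wz": 0, "hand": 20}, {"dx": 0, "dy": 0.7, "dz": 0, "wx": 0, "wy": 0, "wz": 0, "hand": 20}, {"dx": -0.1, "dy": 1.2, "dz": 0, "wx": 0, "wy": 0, "wz": 0, "hand": 20}, {"dx": -0.1, "dy": 1.7, "dz": 0, "wx": 0, "wy": 0, "wz": 0, "hand": 20}, {"dx": -0.2, "dy": 2.3, "dz": 0, "wx": 0, "wy": 0, "wz": 0, "hand": 20}, {"dx": -0.2, "dy": 2.9, "dz": 0, "wx": 0, "wy": 0, "wz": 0, "hand": 20}, {"dx": -0.2, "dy": 3.5, "dz": 0, "wx": 0, "wy": 0, "wz": 0, "hand": 20}, {"dx": -0.3, "dy": 4.1, "dz": 0, "wx": 0, "wy": 0, "wz": 0, "hand": 20}, {"dx": -0.3, "dy": 4.7, "dz": 0, "wx": 0, "wy": 0, "wz": 0, "hand": 20}, {"dx": -0.4, "dy": 5.3, "dz": 0, "wx": 0, "wy": 0, "wz": 0, "hand": 20}, {"dx": -0.4, "dy": 5.8, "dz": 0, "wx": 0, "wy": 0, "wz": 0, "hand": 20}, {"dx": -0.42, "dy": 6.3, "dz": 0, "wx": 0, "wy": 0, "wz": 0, "hand": 20}, {"dx": -0.42, "dy": 6.6, "dz": 0, "wx": 0, "wy": 0, "wz": 0, "hand": 20}, {"dx": -0.42, "dy": 6.8, "dz": 0, "wx": 0, "wy": 0, "wz": 0, "hand": 20}, {"dx": -0.42, "dy": 6.86, "dz": 0, "wx": 0, "wy": 0, "wz": 0, "hand": 20}, {"dx": -0.42, "dy": 6.86, "dz": 0, "wx": 0, "wy": 0, "wz": 0, "hand": 20}, {"dx": -0.42, "dy": 6.86, "dz": 0, "wx": 0, "wy": 0, "wz": 0, "hand": 20}]'

```text
clock: 13.8
eef_pos: [0.4525, 0.2927, 0.2228]
tool_rot: [0.001, 1.0, -0.0, -0.0]
ft_force: [-0.4, -0.1, -2.1]
grip_width: 0.0383
grasp_force: 59.9
```

```bash
python3 w.py w4.png flask:.4535:.2944:.144 riser_low:.4535:.2944:0
```

```text
13.8 [0.4525 0.2927 0.2228] [[-1.0, 0.001, -0.0], [0.001, 1.0, -0.001], [0.0, -0.001, -1.0]] [ 0.57  0.33  0.07  1.32 -0.    0.58]
flask 0.72 [315.9 248.6 136.7 193.8] [0.4483 0.2942] [  2.8 -14.1  -2.8   0.8]
riser_low 0.69 [316.5 144.5  89.2  43.6] [0.453 0.296] [-2.7 -1.5  2.7 48.8]
```

View pics/w4.png

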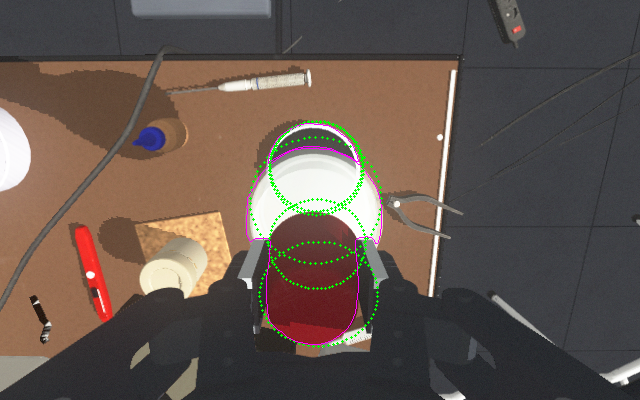

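The picture shows the flask hanging upright over the low riser: base edges at columns 247–382, near edge at row 147. The riser's near edge is at row 122 and columns 271–362. I compare the two through the same camera.

```bash
python3 - <<'E'
from fit import *
C=cam('wrist'); bot.camera('wrist')
d=bot.outline_of('wrist','flask')[0]['extent']; d2=bot.outline_of('wrist','riser_low')[0]; r=d2['region']
ys,xs=np.nonzero(r); print(ys.min(),xs.min(),xs.max())
fl=bot.outline_of('wrist','flask')[0]['region']; rows=[(y,np.nonzero(fl[y])[0][[0,-1]].tolist()) for y in range(145,250,8) if fl[y].any()]; print(rows)
L=min(a[1][0] for a in rows); Rr=max(a[1][1] for a in rows)+1; top=np.nonzero(fl.any(1))[0][0]; print(top)
f=lambda p:box(proj(C,circ(p[0],p[1],p[2],.042)))[:3]-[L,top,Rr]
s=least_squares(f,[.453,.294,.144]);print('flask base',s.x,s.fun)
g=lambda p:box(proj(C,model('riser_low',p[0],p[1],0)))[:3]-[xs.min(),ys.min(),xs.max()+1]
s=least_squares(g,[.453,.294]);print('riser',s.x,s.fun)
E
```

```text
122 267 358
[(153, [286, 343]), (161, [272, 355]), (169, [264, 364]), (177, [257, 370]), (185, [253, 375]), (193, [250, 378]), (201, [247, 380]), (209, [246, 382]), (217, [245, 382]), (225, [245, 382]), (233, [247, 381]), (241, [249, 379]), (249, [269, 356])]
147
flask base [0.45253359 0.29298376 0.15678329] [ 8.52651283e-14  2.84217094e-14 -1.13686838e-13]
riser [0.45409663 0.29255021] [-1.21568503  0.08814955  1.21550604]
```

>>> drive_tool --rows '[{"dx": -0.02, "dy": 0.03, "dz": 0.2, "wx": 0, "wy": 0, "wz": 0, "hand": 20}, {"dx": -0.02, "dy": 0.03, "dz": 0.6, "wx": 0, "wy": 0, "wz": 0, "hand": 20}, {"dx": -0.02, "dy": 0.03, "dz": 1, "wx": 0, "wy": 0, "wz": 0, "hand": 20}, {"dx": -0.02, "dy": 0.03, "dz": 1.4, "wx": 0, "wy": 0, "wz": 0, "hand": 20}, {"dx": -0.02, "dy": 0.03, "dz": 1.8, "wx": 0, "wy": 0, "wz": 0, "hand": 20}, {"dx": -0.02, "dy": 0.03, "dz": 2.1, "wx": 0, "wy": 0, "wz": 0, "hand": 20}, {"dx": -0.02, "dy": 0.03, "dz": 2.3, "wx": 0, "wy": 0, "wz": 0, "hand": 20}, {"dx": -0.02, "dy": 0.03, "dz": 2.4, "wx": 0, "wy": 0, "wz": 0, "hand": 20}, {"dx": -0.02, "dy": 0.03, "dz": 2.46, "wx": 0, "wy": 0, "wz": 0, "hand": 20}, {"dx": -0.02, "dy": 0.03, "dz": 2.5, "wx": 0, "wy": 0, "wz": 0, "hand": 20}, {"dx": -0.02, "dy": 0.03, "dz": 2.5, "wx": 0, "wy": 0, "wz": 0, "hand": 20}]'

```text
clock: 15.25
eef_pos: [0.4538, 0.2953, 0.0982]
tool_rot: [0.0, 1.0, 0.0, 0.0]
ft_force: [0.5, -0.2, -2.9]
grip_width: 0.0382
grasp_force: 59.9
```

>>> drive_tool --rows '[{"dx": 0, "dy": -0.01, "dz": 0.04, "wx": 0, "wy": 0, "wz": 0, "hand": 20}, {"dx": 0, "dy": -0.01, "dz": 0.08, "wx": 0, "wy": 0, "wz": 0, "hand": 20}, {"dx": 0, "dy": -0.01, "dz": 0.1, "wx": 0, "wy": 0, "wz": 0, "hand": 20}, {"dx": 0, "dy": -0.01, "dz": 0.12, "wx": 0, "wy": 0, "wz": 0, "hand": 20}, {"dx": 0, "dy": -0.01, "dz": 0.12, "wx": 0, "wy": 0, "wz": 0, "hand": 20}]'

```text
clock: 15.75
eef_pos: [0.4537, 0.2946, 0.0921]
tool_rot: [0.0, 1.0, 0.0, 0.0]
ft_force: [-1.1, -0.7, -0.5]
grip_width: 0.0383
grasp_force: 60.2
```

>>> drive_tool --rows '[{"dx": 0, "dy": 0, "dz": 0.02, "wx": 0, "wy": 0, "wz": 0, "hand": 20}, {"dx": 0, "dy": 0, "dz": 0.03, "wx": 0, "wy": 0, "wz": 0, "hand": 20}, {"dx": 0, "dy": 0, "dz": 0.03, "wx": 0, "wy": 0, "wz": 0, "hand": 20}]'

```text
clock: 16.05
eef_pos: [0.4539, 0.2949, 0.092]
tool_rot: [-0.0, 1.0, 0.0, 0.001]
ft_force: [-3.7, -1.4, 7.9]
grip_width: 0.0383
grasp_force: 61.4
```

>>> drive_tool --rows '[{"dx": 0, "dy": 0, "dz": 0, "wx": 0, "wy": 0, "wz": 0, "hand": 42}, {"dx": 0, "dy": 0, "dz": 0, "wx": 0, "wy": 0, "wz": 0, "hand": 50}, {"dx": 0, "dy": 0, "dz": 0, "wx": 0, "wy": 0, "wz": 0, "hand": 65}, {"dx": 0, "dy": 0, "dz": 0, "wx": 0, "wy": 0, "wz": 0, "hand": 80}, {"dx": 0, "dy": 0, "dz": 0, "wx": 0, "wy": 0, "wz": 0, "hand": 85}, {"dx": 0, "dy": 0, "dz": -0.3, "wx": 0, "wy": 0, "wz": 0, "hand": 85}, {"dx": 0, "dy": 0, "dz": -0.9, "wx": 0, "wy": 0, "wz": 0, "hand": 85}, {"dx": 0, "dy": 0, "dz": -1.6, "wx": 0, "wy": 0, "wz": 0, "hand": 85}, {"dx": 0, "dy": 0, "dz": -2.4, "wx": 0, "wy": 0, "wz": 0, "hand": 85}, {"dx": 0, "dy": 0, "dz": -3.1, "wx": 0, "wy": 0, "wz": 0, "hand": 85}, {"dx": 0, "dy": 0, "dz": -3.5, "wx": 0, "wy": 0, "wz": 0, "hand": 85}, {"dx": 0, "dy": 0, "dz": -3.5, "wx": 0, "wy": 0, "wz": 0, "hand": 85}]'

```text
clock: 17.25
eef_pos: [0.4551, 0.2956, 0.269]
tool_rot: [0.0, 1.0, 0.002, 0.003]
ft_force: [0.2, -0.2, -0.5]
grip_width: 0.0849
grasp_force: 0.0
```

```bash
python3 w.py w5.png flask:.4535:.2944:.012 riser_low:.4535:.2944:0
```

```text
17.25 [0.4551 0.2956 0.269 ] [[-1.0, 0.0, 0.006], [0.0, 1.0, 0.004], [-0.006, 0.004, -1.0]] [ 0.58  0.31  0.17  1.42 -0.    0.58]
flask 0.6 [314.5 162.8  78.6  75.4] [0.4516 0.2982] [ 2.5 -5.5 -2.5  1.2]
riser_low 0.75 [309.4 155.2  75.2  75.3] [0.4543 0.2925] [-4.3 -1.5  4.5  7.1]
```

View pics/w5.png

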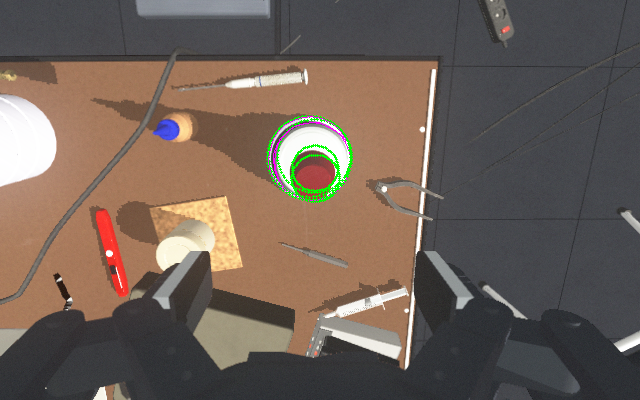

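The flask stands on the low riser at (312,160), but a dark crescent on its left hints at an offset to +y. I take a clean enlarged crop.

```bash
python3 -c "
from h import *
im=bot.camera('wrist')[105:215,255:370,::-1]; cv2.imwrite('pics/c5.png',cv2.resize(im,None,fx=5,fy=5,interpolation=2))"
```

```text
(no output)
```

View pics/c5.png

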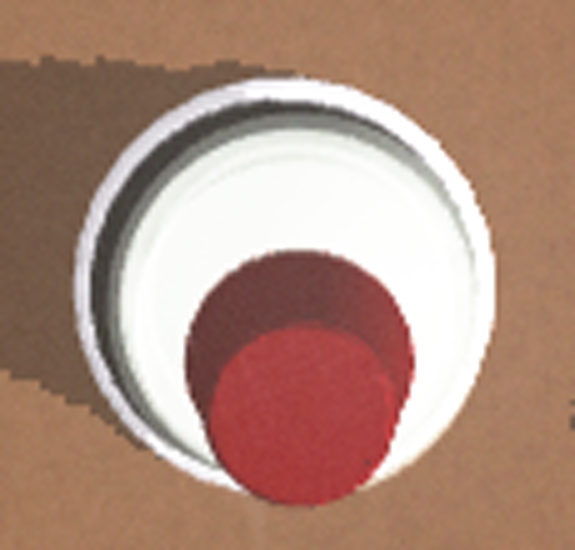

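The riser rim spans columns 73–495 of the crop. The flask base nearly reaches the rubber edge on the right and leaves a gap of about 18 crop px on the left, so it sits about 2 mm to +y and 1.4 mm to +x. I regrip, lift a little, shift and set it down again.

>>> drive_tool --rows '[{"dx": 0, "dy": 0, "dz": 0.5, "wx": 0, "wy": 0, "wz": 0, "hand": 85}, {"dx": 0, "dy": 0, "dz": 1.2, "wx": 0, "wy": 0, "wz": 0, "hand": 85}, {"dx": 0, "dy": 0, "dz": 1.9, "wx": 0, "wy": 0, "wz": 0, "hand": 85}, {"dx": 0, "dy": 0, "dz": 2.6, "wx": 0, "wy": 0, "wz": 0, "hand": 85}, {"dx": 0, "dy": 0, "dz": 3.1, "wx": 0, "wy": 0, "wz": 0, "hand": 85}, {"dx": 0, "dy": 0, "dz": 3.35, "wx": 0, "wy": 0, "wz": 0, "hand": 85}, {"dx": 0, "dy": 0, "dz": 3.45, "wx": 0, "wy": 0, "wz": 0, "hand": 80}, {"dx": 0, "dy": 0, "dz": 3.45, "wx": 0, "wy": 0, "wz": 0, "hand": 65}, {"dx": 0, "dy": 0, "dz": 3.45, "wx": 0, "wy": 0, "wz": 0, "hand": 52}, {"dx": 0, "dy": 0, "dz": 3.45, "wx": 0, "wy": 0, "wz": 0, "hand": 46}, {"dx": 0, "dy": 0, "dz": 3.45, "wx": 0, "wy": 0, "wz": 0, "hand": 40}, {"dx": 0, "dy": 0, "dz": 3.45, "wx": 0, "wy": 0, "wz": 0, "hand": 20}, {"dx": 0, "dy": 0, "dz": 3.45, "wx": 0, "wy": 0, "wz": 0, "hand": 20}, {"dx": 0, "dy": 0, "dz": 3.45, "wx": 0, "wy": 0, "wz": 0, "hand": 20}, {"dx": 0, "dy": 0, "dz": 3.4, "wx": 0, "wy": 0, "wz": 0, "hand": 20}, {"dx": 0, "dy": 0, "dz": 3.3, "wx": 0, "wy": 0, "wz": 0, "hand": 20}, {"dx": 0.03, "dy": -0.04, "dz": 3.3, "wx": 0, "wy": 0, "wz": 0, "hand": 20}, {"dx": 0.03, "dy": -0.04, "dz": 3.3, "wx": 0, "wy": 0, "wz": 0, "hand": 20}]'

```text
clock: 19.25
eef_pos: [0.4516, 0.2921, 0.1001]
tool_rot: [0.0, 1.0, -0.0, -0.0]
ft_force: [-0.8, 0.1, -2.1]
grip_width: 0.0372
grasp_force: 59.6
```

>>> drive_tool --rows '[{"dx": 0, "dy": 0, "dz": 0.04, "wx": 0, "wy": 0, "wz": 0, "hand": 20}, {"dx": 0, "dy": 0, "dz": 0.08, "wx": 0, "wy": 0, "wz": 0, "hand": 20}, {"dx": 0, "dy": 0, "dz": 0.11, "wx": 0, "wy": 0, "wz": 0, "hand": 20}, {"dx": 0, "dy": 0, "dz": 0.13, "wx": 0, "wy": 0, "wz": 0, "hand": 20}, {"dx": 0, "dy": 0, "dz": 0.15, "wx": 0, "wy": 0, "wz": 0, "hand": 20}, {"dx": 0, "dy": 0, "dz": 0.15, "wx": 0, "wy": 0, "wz": 0, "hand": 20}]'

```text
clock: 19.85
eef_pos: [0.4518, 0.2925, 0.0947]
tool_rot: [-0.0, 1.0, 0.0, 0.0]
ft_force: [-4.5, -2.5, 10.2]
grip_width: 0.0374
grasp_force: 61.7
```

Contact. Release, rise and check again.

>>> drive_tool --rows '[{"dx": 0, "dy": 0, "dz": -0.03, "wx": 0, "wy": 0, "wz": 0, "hand": 20}, {"dx": 0, "dy": 0, "dz": -0.03, "wx": 0, "wy": 0, "wz": 0, "hand": 42}, {"dx": 0, "dy": 0, "dz": -0.03, "wx": 0, "wy": 0, "wz": 0, "hand": 50}, {"dx": 0, "dy": 0, "dz": -0.03, "wx": 0, "wy": 0, "wz": 0, "hand": 65}, {"dx": 0, "dy": 0, "dz": -0.03, "wx": 0, "wy": 0, "wz": 0, "hand": 80}, {"dx": 0, "dy": 0, "dz": -0.03, "wx": 0, "wy": 0, "wz": 0, "hand": 85}, {"dx": 0, "dy": 0, "dz": -0.3, "wx": 0, "wy": 0, "wz": 0, "hand": 85}, {"dx": 0, "dy": 0, "dz": -0.9, "wx": 0, "wy": 0, "wz": 0, "hand": 85}, {"dx": 0, "dy": 0, "dz": -1.6, "wx": 0, "wy": 0, "wz": 0, "hand": 85}, {"dx": 0, "dy": 0, "dz": -2.4, "wx": 0, "wy": 0, "wz": 0, "hand": 85}, {"dx": 0, "dy": 0, "dz": -3.1, "wx": 0, "wy": 0, "wz": 0, "hand": 85}, {"dx": 0, "dy": 0, "dz": -3.5, "wx": 0, "wy": 0, "wz": 0, "hand": 85}, {"dx": 0, "dy": 0, "dz": -3.5, "wx": 0, "wy": 0, "wz": 0, "hand": 85}, {"dx": 0, "dy": 0, "dz": -3.5, "wx": 0, "wy": 0, "wz": 0, "hand": 85}]'

```text
clock: 21.25
eef_pos: [0.452, 0.2926, 0.2675]
tool_rot: [-0.0, 1.0, 0.0, 0.0]
ft_force: [-0.7, 0.4, -0.2]
grip_width: 0.0851
grasp_force: 0.0
```

```bash
python3 -c "
from h import *
im=bot.camera('wrist')[105:215,255:370,::-1]; cv2.imwrite('pics/c6.png',cv2.resize(im,None,fx=5,fy=5,interpolation=2))"
```

```text
(no output)
```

View pics/c6.png

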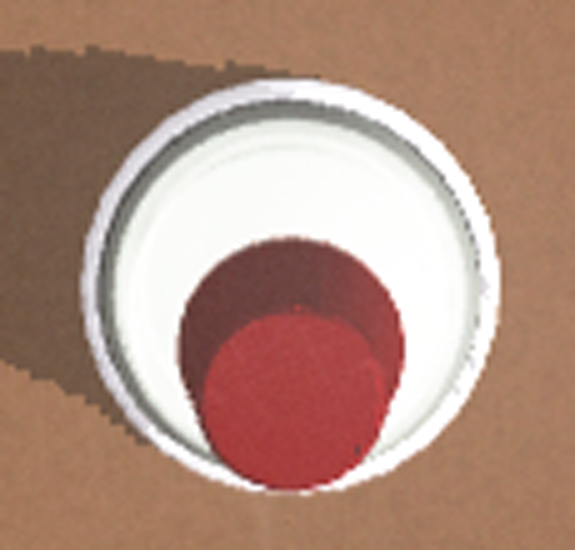

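The flask is now centred on the low riser to about 1 mm: even gaps left and right, with columns 82–500 for the rim. On to the ring.

>>> drive_tool --rows '[{"dx": 0, "dy": -0.3, "dz": 0, "wx": 0, "wy": 0, "wz": 0, "hand": 85}, {"dx": -0.2, "dy": -0.9, "dz": 0, "wx": 0, "wy": 0, "wz": 0, "hand": 85}, {"dx": -0.4, "dy": -1.6, "dz": 0, "wx": 0, "wy": 0, "wz": 0, "hand": 85}, {"dx": -0.6, "dy": -2.4, "dz": 0, "wx": 0, "wy": 0, "wz": 0, "hand": 85}, {"dx": -0.8, "dy": -3.2, "dz": 0, "wx": 0, "wy": 0, "wz": 0, "hand": 85}, {"dx": -1, "dy": -4, "dz": 0.1, "wx": 0, "wy": 0, "wz": 0, "hand": 85}, {"dx": -1.2, "dy": -4.8, "dz": 0.1, "wx": 0, "wy": 0, "wz": 0, "hand": 85}, {"dx": -1.4, "dy": -5.6, "dz": 0.2, "wx": 0, "wy": 0, "wz": 0, "hand": 85}, {"dx": -1.6, "dy": -6.4, "dz": 0.3, "wx": 0, "wy": 0, "wz": 0, "hand": 85}, {"dx": -1.8, "dy": -7.2, "dz": 0.4, "wx": 0, "wy": 0, "wz": 0, "hand": 85}, {"dx": -2, "dy": -8, "dz": 0.5, "wx": 0, "wy": 0, "wz": 0, "hand": 85}, {"dx": -2.2, "dy": -8.7, "dz": 0.5, "wx": 0, "wy": 0, "wz": 0, "hand": 85}, {"dx": -2.3, "dy": -9.3, "dz": 0.5, "wx": 0, "wy": 0, "wz": 0, "hand": 85}, {"dx": -2.39, "dy": -9.62, "dz": 0.5, "wx": 0, "wy": 0, "wz": 0, "hand": 85}, {"dx": -2.39, "dy": -9.62, "dz": 0.5, "wx": 0, "wy": 0, "wz": 0, "hand": 85}, {"dx": -2.39, "dy": -9.62, "dz": 0.5, "wx": 0, "wy": 0, "wz": 0, "hand": 85}, {"dx": -2.39, "dy": -9.62, "dz": 0.5, "wx": 0, "wy": 0, "wz": 0, "hand": 85}]'

```text
clock: 23.0
eef_pos: [0.5712, -0.1872, 0.2427]
tool_rot: [-0.001, 1.0, 0.0, -0.0]
ft_force: [-0.5, 0.2, -0.6]
grip_width: 0.0847
grasp_force: 0.0
```

```bash
python3 w.py w7.png lens_ring:.572:-.189:.064 riser_mid:.57:-.189:0
```

```text
23.0 [ 0.5712 -0.1872  0.2427] [[-1.0, -0.001, -0.001], [-0.001, 1.0, 0.001], [0.001, 0.001, -1.0]] [-0.32  0.45  0.3   1.43  0.   -0.32]
lens_ring 0.59 [315.2 184.9  59.4  64.9] [ 0.5736 -0.1855] [-0.6 -0.2  0.6  0.2]
riser_mid 0.88 [315.4 178.2 103.5 102.5] [ 0.5769 -0.185 ] [ 0.1 -1.7 -0.1  1.6]
```

View pics/w7.png

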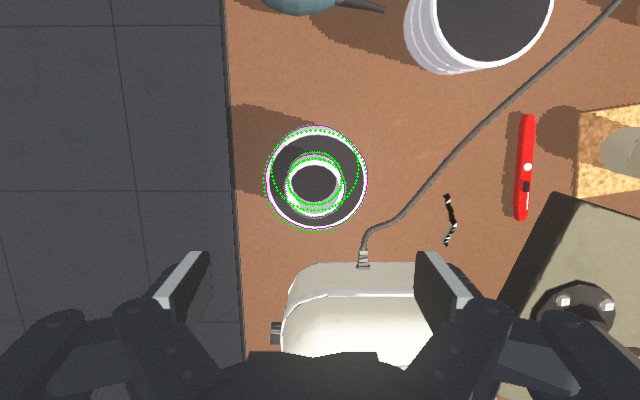

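The picture shows the ring at (315,185) on the mid riser, well inside the fingers' line. The case starts at row 262, clear of the fingers. I descend and grip.

>>> drive_tool --rows '[{"dx": -0.04, "dy": 0.03, "dz": 0.4, "wx": 0, "wy": 0, "wz": 0, "hand": 85}, {"dx": -0.04, "dy": 0.03, "dz": 1, "wx": 0, "wy": 0, "wz": 0, "hand": 85}, {"dx": -0.04, "dy": 0.03, "dz": 1.6, "wx": 0, "wy": 0, "wz": 0, "hand": 85}, {"dx": -0.04, "dy": 0.03, "dz": 2.2, "wx": 0, "wy": 0, "wz": 0, "hand": 85}, {"dx": -0.04, "dy": 0.03, "dz": 2.7, "wx": 0, "wy": 0, "wz": 0, "hand": 85}, {"dx": -0.04, "dy": 0.03, "dz": 3, "wx": 0, "wy": 0, "wz": 0, "hand": 85}, {"dx": -0.04, "dy": 0.03, "dz": 3.2, "wx": 0, "wy": 0, "wz": 0, "hand": 85}, {"dx": -0.04, "dy": 0.03, "dz": 3.25, "wx": 0, "wy": 0, "wz": 0, "hand": 85}, {"dx": -0.04, "dy": 0.03, "dz": 3.25, "wx": 0, "wy": 0, "wz": 0, "hand": 70}, {"dx": -0.04, "dy": 0.03, "dz": 3.25, "wx": 0, "wy": 0, "wz": 0, "hand": 60}, {"dx": -0.04, "dy": 0.03, "dz": 3.25, "wx": 0, "wy": 0, "wz": 0, "hand": 54}, {"dx": -0.04, "dy": 0.03, "dz": 3.25, "wx": 0, "wy": 0, "wz": 0, "hand": 49}, {"dx": -0.04, "dy": 0.03, "dz": 3.25, "wx": 0, "wy": 0, "wz": 0, "hand": 40}, {"dx": -0.04, "dy": 0.03, "dz": 3.25, "wx": 0, "wy": 0, "wz": 0, "hand": 30}, {"dx": -0.04, "dy": 0.03, "dz": 3.25, "wx": 0, "wy": 0, "wz": 0, "hand": 30}, {"dx": -0.04, "dy": 0.03, "dz": 3.25, "wx": 0, "wy": 0, "wz": 0, "hand": 30}]'

```text
clock: 24.75
eef_pos: [0.5744, -0.1872, 0.0819]
tool_rot: [0.0, 1.0, -0.0, 0.001]
ft_force: [-0.5, 0.5, 5.9]
grip_width: 0.0487
grasp_force: 61.6
```

>>> drive_tool --rows '[{"dx": 0, "dy": 0, "dz": -0.2, "wx": 0, "wy": 0, "wz": 0, "hand": 30}, {"dx": 0, "dy": 0, "dz": -0.7, "wx": 0, "wy": 0, "wz": 0, "hand": 30}, {"dx": 0, "dy": 0, "dz": -1.3, "wx": 0, "wy": 0, "wz": 0, "hand": 30}, {"dx": 0.2, "dy": 0.2, "dz": -1.6, "wx": 0, "wy": 0, "wz": 0, "hand": 30}, {"dx": 0.6, "dy": 0.6, "dz": -1.6, "wx": 0, "wy": 0, "wz": 0, "hand": 30}, {"dx": 1, "dy": 1, "dz": -1.6, "wx": 0, "wy": 0, "wz": 0, "hand": 30}, {"dx": 1.5, "dy": 1.4, "dz": -1.6, "wx": 0, "wy": 0, "wz": 0, "hand": 30}, {"dx": 2, "dy": 1.9, "dz": -1.6, "wx": 0, "wy": 0, "wz": 0, "hand": 30}, {"dx": 2.4, "dy": 2.3, "dz": -1.6, "wx": 0, "wy": 0, "wz": 0, "hand": 30}, {"dx": 2.7, "dy": 2.6, "dz": -1.6, "wx": 0, "wy": 0, "wz": 0, "hand": 30}, {"dx": 2.89, "dy": 2.76, "dz": -1.6, "wx": 0, "wy": 0, "wz": 0, "hand": 30}, {"dx": 2.89, "dy": 2.76, "dz": -1.6, "wx": 0, "wy": 0, "wz": 0, "hand": 30}, {"dx": 2.89, "dy": 2.76, "dz": -1.6, "wx": 0, "wy": 0, "wz": 0, "hand": 30}]'

```text
clock: 26.05
eef_pos: [0.4299, -0.0493, 0.1608]
tool_rot: [-0.0, 1.0, -0.0, 0.001]
ft_force: [-0.0, -0.1, -0.4]
grip_width: 0.0485
grasp_force: 62.0
```

```bash
python3 w.py w8.png lens_ring:.43:-.049:.142 riser_tall:.43:-.049:0
```

```text
26.05 [ 0.4299 -0.0493  0.1608] [[-1.0, -0.0, 0.002], [-0.0, 1.0, -0.001], [-0.002, -0.001, -1.0]] [-0.11  0.16 -0.31  1.09 -0.   -0.11]
lens_ring 0.67 [313.4 272.6 133.2 146.8] [ 0.4304 -0.0496] [ 0.1  0.1 -0.1 -0.1]
riser_tall 0.84 [313.3 198.6 152.  148.1] [ 0.4269 -0.0495] [ 0.5 -3.5 -0.5  1.4]
```

View pics/w8.png

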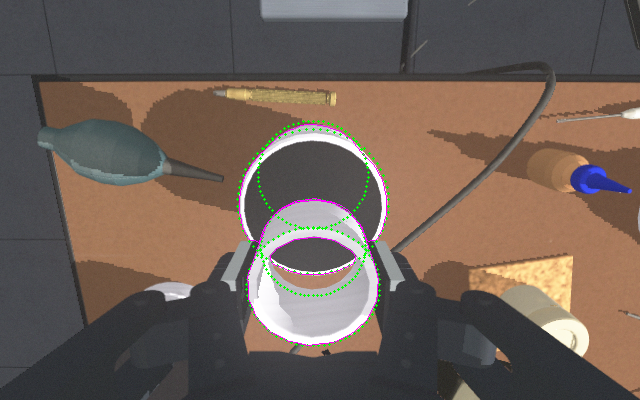

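The picture shows the ring held level at (313,285) over the tall riser, whose top face has its near rim at row ~133–140 and edges at columns 239–387. I check x with the top face circle.

```bash
python3 - <<'E'
from fit import *
C=cam('wrist'); im=bot.camera('wrist')
for x in (.424,.427,.430,.433): print(x,'rubber',box(proj(C,circ(x,-.0495,.084,.044))).round(1),'rim',box(proj(C,circ(x,-.0495,.084,.048))).round(1), 'base',box(proj(C,circ(x,-.0495,0,.048))).round(1))
print('col313',[(y,int(im[y,313].mean())) for y in range(118,146)])
print('row208',[(x,int(im[208,x].mean())) for x in list(range(234,252))+list(range(376,392))])
E
```

```text
0.424 rubber [244.1 131.6 383.2 265.1] rim [237.8 124.8 389.6 270.5] base [258.1 117.6 368.6 226.1]
0.427 rubber [244.4 136.6 383.  269.2] rim [238.1 129.9 389.3 274.5] base [258.3 121.3 368.5 229.2]
0.43 rubber [244.6 141.7 382.7 273.2] rim [238.3 134.9 389.  278.5] base [258.4 125.  368.3 232.3]
0.433 rubber [244.9 146.6 382.5 277.2] rim [238.6 140.  388.7 282.5] base [258.6 128.6 368.2 235.3]
col313 [(118, 132), (119, 132), (120, 132), (121, 129), (122, 133), (123, 99), (124, 132), (125, 180), (126, 197), (127, 197), (128, 191), (129, 202), (130, 192), (131, 186), (132, 186), (133, 222), (134, 245), (135, 248), (136, 249), (137, 254), (138, 255), (139, 255), (140, 231), (141, 106), (142, 79), (143, 78), (144, 77), (145, 80)]
row208 [(234, 92), (235, 91), (236, 92), (237, 91), (238, 90), (239, 205), (240, 211), (241, 249), (242, 255), (243, 255), (244, 219), (245, 87), (246, 74), (247, 72), (248, 73), (249, 74), (250, 75), (251, 76), (376, 78), (377, 81), (378, 81), (379, 81), (380, 84), (381, 93), (382, 217), (383, 255), (384, 255), (385, 255), (386, 255), (387, 243), (388, 132), (389, 136), (390, 136), (391, 135)]
```

>>> drive_tool --rows '[{"dx": 0.02, "dy": -0.01, "dz": 0.2, "wx": 0, "wy": 0, "wz": 0, "hand": 30}, {"dx": 0.02, "dy": -0.01, "dz": 0.5, "wx": 0, "wy": 0, "wz": 0, "hand": 30}, {"dx": 0.02, "dy": -0.01, "dz": 0.8, "wx": 0, "wy": 0, "wz": 0, "hand": 30}, {"dx": 0.02, "dy": -0.01, "dz": 1, "wx": 0, "wy": 0, "wz": 0, "hand": 30}, {"dx": 0.02, "dy": -0.01, "dz": 1.08, "wx": 0, "wy": 0, "wz": 0, "hand": 30}, {"dx": 0.02, "dy": -0.01, "dz": 1.12, "wx": 0, "wy": 0, "wz": 0, "hand": 30}, {"dx": 0.02, "dy": -0.01, "dz": 1.15, "wx": 0, "wy": 0, "wz": 0, "hand": 30}, {"dx": 0.02, "dy": -0.01, "dz": 1.17, "wx": 0, "wy": 0, "wz": 0, "hand": 30}, {"dx": 0.02, "dy": -0.01, "dz": 1.17, "wx": 0, "wy": 0, "wz": 0, "hand": 30}]'

```text
clock: 27.15
eef_pos: [0.4284, -0.0494, 0.1022]
tool_rot: [-0.0, 1.0, -0.0, 0.0]
ft_force: [-0.3, -0.1, -0.4]
grip_width: 0.0485
grasp_force: 62.0
```

>>> drive_tool --rows '[{"dx": 0, "dy": 0, "dz": 0.02, "wx": 0, "wy": 0, "wz": 0, "hand": 30}, {"dx": 0, "dy": 0, "dz": 0.04, "wx": 0, "wy": 0, "wz": 0, "hand": 30}, {"dx": 0, "dy": 0, "dz": 0.04, "wx": 0, "wy": 0, "wz": 0, "hand": 30}]'

```text
clock: 27.45
eef_pos: [0.4285, -0.0495, 0.1018]
tool_rot: [-0.0, 1.0, -0.0, 0.001]
ft_force: [-4.1, 0.3, 13.3]
grip_width: 0.0484
grasp_force: 63.5
```

>>> drive_tool --rows '[{"dx": 0, "dy": 0, "dz": -0.03, "wx": 0, "wy": 0, "wz": 0, "hand": 30}, {"dx": 0, "dy": 0, "dz": -0.03, "wx": 0, "wy": 0, "wz": 0, "hand": 52}, {"dx": 0, "dy": 0, "dz": -0.03, "wx": 0, "wy": 0, "wz": 0, "hand": 60}, {"dx": 0, "dy": 0, "dz": -0.03, "wx": 0, "wy": 0, "wz": 0, "hand": 75}, {"dx": 0, "dy": 0, "dz": -0.03, "wx": 0, "wy": 0, "wz": 0, "hand": 85}, {"dx": 0, "dy": 0, "dz": -0.3, "wx": 0, "wy": 0, "wz": 0, "hand": 85}, {"dx": 0, "dy": 0, "dz": -0.9, "wx": 0, "wy": 0, "wz": 0, "hand": 85}, {"dx": 0, "dy": 0, "dz": -1.6, "wx": 0, "wy": 0, "wz": 0, "hand": 85}, {"dx": 0, "dy": 0, "dz": -2.3, "wx": 0, "wy": 0, "wz": 0, "hand": 85}, {"dx": 0, "dy": 0, "dz": -2.8, "wx": 0, "wy": 0, "wz": 0, "hand": 85}, {"dx": 0, "dy": 0, "dz": -2.96, "wx": 0, "wy": 0, "wz": 0, "hand": 85}, {"dx": 0, "dy": 0, "dz": -2.96, "wx": 0, "wy": 0, "wz": 0, "hand": 85}, {"dx": 0, "dy": 0, "dz": -2.96, "wx": 0, "wy": 0, "wz": 0, "hand": 85}]'

```text
clock: 28.75
eef_pos: [0.4273, -0.0493, 0.2464]
tool_rot: [0.0, 1.0, 0.0, -0.001]
ft_force: [0.2, -0.4, -0.4]
grip_width: 0.0851
grasp_force: 0.0
```

```bash
cat > chk.py <<'E'
# compare thing's fit with rubber disc (dark) fit, through the wrist camera
import sys
from fit import *
t,x,y,zt=sys.argv[1],*map(float,sys.argv[2:5])
C=cam('wrist'); im=bot.camera('wrist'); cv2.imwrite('pics/%s'%sys.argv[5],im[:,:,::-1])
d=bot.outline_of('wrist',t)[0]; print(d['extent'],d['score'],fit(t,[(C,d['extent'])],[x,y],zt))
g=im.max(2); u,v=proj(C,[[x,y,zt]])[0]
# rim inner edge by rays from the centre outward: model points of radius .040-.047, find dark->bright
P=[];rr=np.linspace(.038,.050,61)
for a in np.radians(np.arange(0,360,5)):
    q=proj(C,np.c_[x+rr*np.cos(a),y+rr*np.sin(a),zt+0*rr]).astype(np.float32)
    pr=cv2.remap(g,q[:,0].reshape(-1,1),q[:,1].reshape(-1,1),1).ravel().astype(int)
    k=np.nonzero((pr[:-1]<150)&(pr[1:]>=150))[0]
    if len(k) and pr[:8].max()<140: P.append([x+rr[k[0]]*np.cos(a),y+rr[k[0]]*np.sin(a)])
P=np.array(P); f=lambda p:np.hypot(P[:,0]-p[0],P[:,1]-p[1])-p[2]
s=least_squares(f,[x,y,.044],loss='soft_l1',f_scale=.0005); print('riser top',len(P),s.x.round(4),np.abs(s.fun).mean())
E
python3 chk.py lens_ring .429 -.0495 .084 k1.png
```

```text
[313.8, 187.7, 62.3, 68.6] 0.81 (array([ 0.42788716, -0.0489608 ]), array([-0.95057684, -0.22940393,  0.95089988,  0.26610731]))
riser top 72 [ 0.4291 -0.0502  0.0435] 0.00015112689902638813
```

The ring is centred on the tall riser to within 2 mm. Next, the jar.

>>> drive_tool --rows '[{"dx": -0.2, "dy": 0.3, "dz": 0, "wx": 0, "wy": 0, "wz": 0, "hand": 85}, {"dx": -0.5, "dy": 0.8, "dz": 0, "wx": 0, "wy": 0, "wz": 0, "hand": 85}, {"dx": -0.9, "dy": 1.4, "dz": 0, "wx": 0, "wy": 0, "wz": 0, "hand": 85}, {"dx": -1.3, "dy": 2, "dz": 0, "wx": 0, "wy": 0, "wz": 0, "hand": 85}, {"dx": -1.7, "dy": 2.7, "dz": 0, "wx": 0, "wy": 0, "wz": 0, "hand": 85}, {"dx": -2.1, "dy": 3.3, "dz": 0, "wx": 0, "wy": 0, "wz": 0, "hand": 85}, {"dx": -2.4, "dy": 3.8, "dz": 0, "wx": 0, "wy": 0, "wz": 0, "hand": 85}, {"dx": -2.51, "dy": 3.99, "dz": 0, "wx": 0, "wy": 0, "wz": 0, "hand": 85}, {"dx": -2.51, "dy": 3.99, "dz": 0, "wx": 0, "wy": 0, "wz": 0, "hand": 85}, {"dx": -2.51, "dy": 3.99, "dz": 0, "wx": 0, "wy": 0, "wz": 0, "hand": 85}, {"dx": -2.51, "dy": 3.99, "dz": 0, "wx": 0, "wy": 0, "wz": 0, "hand": 85}]'

```text
clock: 29.95
eef_pos: [0.5528, 0.1488, 0.2477]
tool_rot: [0.001, 1.0, -0.0, -0.0]
ft_force: [-0.5, -0.5, -0.6]
grip_width: 0.0849
grasp_force: 0.0
```

```bash
python3 w.py w9.png jar:.553:.15:.004
```

```text
29.95 [0.5528 0.1488 0.2477] [[-1.0, 0.001, -0.001], [0.001, 1.0, -0.001], [0.001, -0.001, -1.0]] [ 0.26  0.39  0.22  1.41 -0.    0.26]
jar 0.97 [314.6 171.8  55.5  60.2] [0.554 0.15 ] [ 0.4 -0.2 -0.4  0.2]
```

>>> drive_tool --rows '[{"dx": -0.02, "dy": 0.02, "dz": 0.5, "wx": 0, "wy": 0, "wz": 0, "hand": 85}, {"dx": -0.02, "dy": 0.02, "dz": 1.2, "wx": 0, "wy": 0, "wz": 0, "hand": 85}, {"dx": -0.02, "dy": 0.02, "dz": 2, "wx": 0, "wy": 0, "wz": 0, "hand": 85}, {"dx": -0.02, "dy": 0.02, "dz": 2.8, "wx": 0, "wy": 0, "wz": 0, "hand": 85}, {"dx": -0.02, "dy": 0.02, "dz": 3.5, "wx": 0, "wy": 0, "wz": 0, "hand": 85}, {"dx": -0.02, "dy": 0.02, "dz": 4, "wx": 0, "wy": 0, "wz": 0, "hand": 85}, {"dx": -0.02, "dy": 0.02, "dz": 4.25, "wx": 0, "wy": 0, "wz": 0, "hand": 85}, {"dx": -0.02, "dy": 0.02, "dz": 4.31, "wx": 0, "wy": 0, "wz": 0, "hand": 85}, {"dx": -0.02, "dy": 0.02, "dz": 4.31, "wx": 0, "wy": 0, "wz": 0, "hand": 75}, {"dx": -0.02, "dy": 0.02, "dz": 4.31, "wx": 0, "wy": 0, "wz": 0, "hand": 62}, {"dx": -0.02, "dy": 0.02, "dz": 4.31, "wx": 0, "wy": 0, "wz": 0, "hand": 56}, {"dx": -0.02, "dy": 0.02, "dz": 4.31, "wx": 0, "wy": 0, "wz": 0, "hand": 50}, {"dx": -0.02, "dy": 0.02, "dz": 4.31, "wx": 0, "wy": 0, "wz": 0, "hand": 40}, {"dx": -0.02, "dy": 0.02, "dz": 4.31, "wx": 0, "wy": 0, "wz": 0, "hand": 30}, {"dx": -0.02, "dy": 0.02, "dz": 4.31, "wx": 0, "wy": 0, "wz": 0, "hand": 30}, {"dx": -0.02, "dy": 0.02, "dz": 4.31, "wx": 0, "wy": 0, "wz": 0, "hand": 30}]'

```text
clock: 31.65
eef_pos: [0.5557, 0.151, 0.0341]
tool_rot: [0.0, 1.0, 0.0, 0.002]
ft_force: [-0.5, -0.7, 6.5]
grip_width: 0.0495
grasp_force: 60.8
```

>>> drive_tool --rows '[{"dx": 0, "dy": 0, "dz": -0.2, "wx": 0, "wy": 0, "wz": 0, "hand": 30}, {"dx": 0, "dy": 0, "dz": -0.7, "wx": 0, "wy": 0, "wz": 0, "hand": 30}, {"dx": 0, "dy": 0, "dz": -1.4, "wx": 0, "wy": 0, "wz": 0, "hand": 30}, {"dx": 0, "dy": 0, "dz": -2.1, "wx": 0, "wy": 0, "wz": 0, "hand": 30}, {"dx": 0, "dy": -0.3, "dz": -2.5, "wx": 0, "wy": 0, "wz": 0, "hand": 30}, {"dx": 0, "dy": -0.9, "dz": -2.5, "wx": 0, "wy": 0, "wz": 0, "hand": 30}, {"dx": -0.1, "dy": -1.5, "dz": -2.5, "wx": 0, "wy": 0, "wz": 0, "hand": 30}, {"dx": -0.1, "dy": -2.2, "dz": -2.5, "wx": 0, "wy": 0, "wz": 0, "hand": 30}, {"dx": -0.2, "dy": -3, "dz": -2.5, "wx": 0, "wy": 0, "wz": 0, "hand": 30}, {"dx": -0.2, "dy": -3.8, "dz": -2.5, "wx": 0, "wy": 0, "wz": 0, "hand": 30}, {"dx": -0.3, "dy": -4.6, "dz": -2.5, "wx": 0, "wy": 0, "wz": 0, "hand": 30}, {"dx": -0.3, "dy": -5.4, "dz": -2.5, "wx": 0, "wy": 0, "wz": 0, "hand": 30}, {"dx": -0.35, "dy": -6, "dz": -2.5, "wx": 0, "wy": 0, "wz": 0, "hand": 30}, {"dx": -0.35, "dy": -6.5, "dz": -2.5, "wx": 0, "wy": 0, "wz": 0, "hand": 30}, {"dx": -0.35, "dy": -6.75, "dz": -2.5, "wx": 0, "wy": 0, "wz": 0, "hand": 30}, {"dx": -0.35, "dy": -6.75, "dz": -2.5, "wx": 0, "wy": 0, "wz": 0, "hand": 30}, {"dx": -0.35, "dy": -6.75, "dz": -2.5, "wx": 0, "wy": 0, "wz": 0, "hand": 30}, {"dx": -0.35, "dy": -6.75, "dz": -2.5, "wx": 0, "wy": 0, "wz": 0, "hand": 30}]'

```text
clock: 33.45
eef_pos: [0.572, -0.185, 0.1574]
tool_rot: [-0.001, 1.0, 0.0, -0.0]
ft_force: [-0.3, 0.4, -0.9]
grip_width: 0.049
grasp_force: 62.1
```

```bash
python3 w.py w10.png jar:.573:-.1865:.128; sed 's/sys.argv\[5\]/"x.png"/' chk.py >/dev/null; python3 chk.py jar .573 -.1865 .064 k2.png
```

```text
33.45 [ 0.572  -0.185   0.1574] [[-1.0, -0.002, -0.0], [-0.002, 1.0, 0.001], [0.0, 0.001, -1.0]] [-0.31  0.49  0.14  1.22  0.   -0.31]
jar 0.68 [313.8 271.  145.7 163.7] [ 0.5699 -0.1852] [-2.  -3.   2.1  7. ]
[314.1, 271.6, 144.0, 164.5] 0.8 (array([ 0.59244818, -0.18605693]), array([ 21.8925659 ,   5.95395394, -26.67799516, -43.4879529 ]))
riser top 45 [ 0.576  -0.1843  0.0435] 9.651445238526615e-05
```

View pics/w10.png

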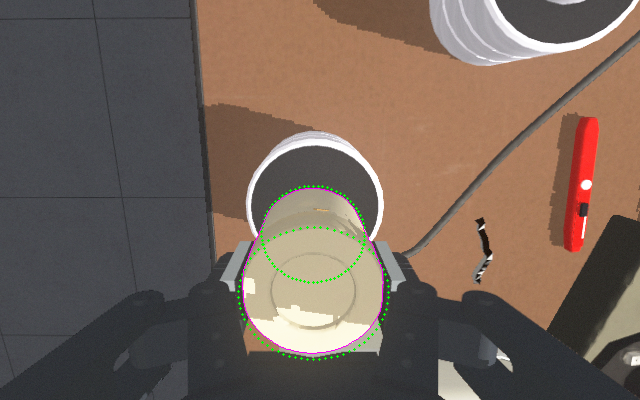

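The picture shows the jar held over the mid riser at (314,190–355), with the riser's rim at columns 247–383. By the same camera the riser centre is 5 mm further in +x and 1 mm in +y. I shift and lower.

>>> drive_tool --rows '[{"dx": -0.1, "dy": 0.02, "dz": 0.1, "wx": 0, "wy": 0, "wz": 0, "hand": 30}, {"dx": -0.1, "dy": 0.02, "dz": 0.4, "wx": 0, "wy": 0, "wz": 0, "hand": 30}, {"dx": -0.1, "dy": 0.02, "dz": 0.7, "wx": 0, "wy": 0, "wz": 0, "hand": 30}, {"dx": -0.1, "dy": 0.02, "dz": 0.95, "wx": 0, "wy": 0, "wz": 0, "hand": 30}, {"dx": -0.1, "dy": 0.02, "dz": 1.1, "wx": 0, "wy": 0, "wz": 0, "hand": 30}, {"dx": -0.1, "dy": 0.02, "dz": 1.17, "wx": 0, "wy": 0, "wz": 0, "hand": 30}, {"dx": -0.1, "dy": 0.02, "dz": 1.2, "wx": 0, "wy": 0, "wz": 0, "hand": 30}, {"dx": -0.1, "dy": 0.02, "dz": 1.2, "wx": 0, "wy": 0, "wz": 0, "hand": 30}, {"dx": -0.1, "dy": 0.02, "dz": 1.2, "wx": 0, "wy": 0, "wz": 0, "hand": 30}]'

```text
clock: 34.55
eef_pos: [0.5775, -0.1856, 0.098]
tool_rot: [0.0, 1.0, -0.0, 0.001]
ft_force: [0.6, -0.3, -0.6]
grip_width: 0.0488
grasp_force: 62.1
```

>>> drive_tool --rows '[{"dx": 0, "dy": 0, "dz": 0.04, "wx": 0, "wy": 0, "wz": 0, "hand": 30}, {"dx": 0, "dy": 0, "dz": 0.06, "wx": 0, "wy": 0, "wz": 0, "hand": 30}, {"dx": 0, "dy": 0, "dz": 0.06, "wx": 0, "wy": 0, "wz": 0, "hand": 30}]'

```text
clock: 34.85
eef_pos: [0.577, -0.1854, 0.0943]
tool_rot: [0.0, 1.0, 0.0, -0.0]
ft_force: [-0.5, -0.9, -0.8]
grip_width: 0.049
grasp_force: 62.1
```

>>> drive_tool --rows '[{"dx": 0, "dy": 0.01, "dz": 0.03, "wx": 0, "wy": 0, "wz": 0, "hand": 30}, {"dx": 0, "dy": 0.01, "dz": 0.05, "wx": 0, "wy": 0, "wz": 0, "hand": 30}, {"dx": 0, "dy": 0.01, "dz": 0.05, "wx": 0, "wy": 0, "wz": 0, "hand": 30}]'

```text
clock: 35.15
eef_pos: [0.5771, -0.1854, 0.0941]
tool_rot: [0.0, 1.0, -0.001, 0.001]
ft_force: [-3.6, 0.4, 9.8]
grip_width: 0.0486
grasp_force: 62.8
```

Contact at the expected height. Release, rise and check.

>>> drive_tool --rows '[{"dx": 0, "dy": 0, "dz": -0.04, "wx": 0, "wy": 0, "wz": 0, "hand": 30}, {"dx": 0, "dy": 0, "dz": -0.04, "wx": 0, "wy": 0, "wz": 0, "hand": 52}, {"dx": 0, "dy": 0, "dz": -0.04, "wx": 0, "wy": 0, "wz": 0, "hand": 60}, {"dx": 0, "dy": 0, "dz": -0.04, "wx": 0, "wy": 0, "wz": 0, "hand": 75}, {"dx": 0, "dy": 0, "dz": -0.04, "wx": 0, "wy": 0, "wz": 0, "hand": 85}, {"dx": 0, "dy": 0, "dz": -0.3, "wx": 0, "wy": 0, "wz": 0, "hand": 85}, {"dx": 0, "dy": 0, "dz": -0.9, "wx": 0, "wy": 0, "wz": 0, "hand": 85}, {"dx": 0, "dy": 0, "dz": -1.6, "wx": 0, "wy": 0, "wz": 0, "hand": 85}, {"dx": 0, "dy": 0, "dz": -2.3, "wx": 0, "wy": 0, "wz": 0, "hand": 85}, {"dx": 0, "dy": 0, "dz": -2.8, "wx": 0, "wy": 0, "wz": 0, "hand": 85}, {"dx": 0, "dy": 0, "dz": -3, "wx": 0, "wy": 0, "wz": 0, "hand": 85}, {"dx": 0, "dy": 0, "dz": -3, "wx": 0, "wy": 0, "wz": 0, "hand": 85}, {"dx": 0, "dy": 0, "dz": -3, "wx": 0, "wy": 0, "wz": 0, "hand": 85}]'

```text
clock: 36.45
eef_pos: [0.5765, -0.1847, 0.2407]
tool_rot: [0.0, 1.0, 0.0, -0.001]
ft_force: [0.6, -0.2, -0.3]
grip_width: 0.0846
grasp_force: 0.0
```

```bash
python3 chk.py jar .576 -.185 .064 k3.png
python3 - <<'E'
from h import *
a=cv2.imread('pics/k3.png')[115:245,245:385]; b=bot.camera('top')[130:290,150:450,::-1]
a=cv2.resize(a,None,fx=3,fy=3,interpolation=2); b=cv2.resize(b,(375,200)); c=np.zeros((390,800,3),np.uint8); c[:390,:420]=a; c[:200,422:797]=b; cv2.imwrite('pics/fin.png',c)
E
```

```text
[312.5, 183.6, 67.0, 73.9] 0.83 (array([ 0.57347481, -0.18535347]), array([-0.71878104, -1.05361541,  0.71914664,  0.99425189]))
riser top 52 [ 0.5761 -0.1845  0.0435] 0.00014779593930051182
```

View pics/fin.png

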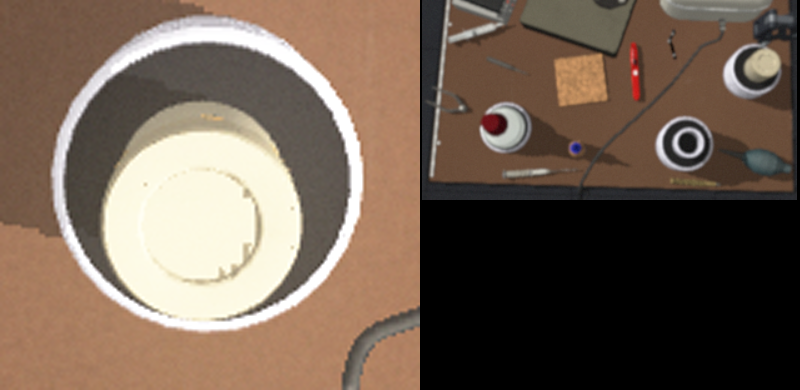

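All three stand upright on their proper risers, with measured offsets of about 1–3 mm, and the mat is empty. Glue (576,148), cutter (635,72) and punch look undisturbed in the top view. I hand the job in.

```bash
python3 -c "
from workcell import bot; print(bot.job_done())"
```

```text
the job is handed in; nothing more can be done
None
```

The job is handed in: flask on the low riser, jar on the middle and lens ring on the tall, all upright and, by the wrist camera, within about 3 mm of centre; glue, cutter and punch look unmoved, and the clock was at about 37 s of the 112 s allowed.

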